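Hook the missing arm into the pole rack and press it home

TASK

The small rattan-pole rack on the bench has lost one of its two arms: take the loose arm that has two hooks on its plate, hook both of them into the slots of the empty upright, level with the arm that hangs on the other upright, and press it down close to its plate until it is fully home and the spring catch has snapped out over the plate's top edge. Feel for the slots, because the uprights are clamped at a slightly different height each time, and press firmly but without forcing the rack. Leave everything else on the bench where it is.

Things in the scene. Friction and masses are not known exactly. Their poses are not given: they have to be found in the camera images.
- pole_arm: The loose arm to hang, bare steel, 0.5 kg, standing as it will hang (same axes as rack_base). Level tube 30 wide (y), 60 high, x -156 to -6, end stop 80 high at x -160. Upright plate x -6 to 0, 44 wide, 94.5 high, with an opening 12 wide from z 77.5 to 91 below its top edge. Two hooks on its rear. Origin: middle of the bottom edge of the plate's rear face; x from tip to plate, z up.
- hooks (a point): On the loose arm at pole_arm (10, 0, 46): lower rear end of the upper hook. Each of the two hooks is 7 wide and 10 long: a neck x 0 to 5, 12 high (z 16 to 28 and 61 to 73), ending in a lip x 5 to 10 that is as high and also reaches 15 below the neck (z 1 to 28 and 46 to 73).
- tube_mid (a point): On the top face of the loose arm's tube, on its centre line, 65 in front of the plate's front face (pole_arm at -71, 0, 60): a good place to hold the tube from above, across its 30 mm width.
- rack_base: Foot of the rack: plate 150 by 360 by 10, fixed. Origin on the bench midway between the uprights, x away from the rack's front. Two slotted uprights, 40 wide, front faces at x -20, centred on y +130 (holds its arm) and y -130 (empty), tops z 268 at their lowest. Joined, raised 3 to 13 in the sockets and clamped: the amount is not measured. Forces over 150 N in all between arm and rack bend it.
- top_slot (a point): Lower end of the top slot of the empty upright, at its front face, if the uprights are at their lowest (rack_base -20, -130, 211); truly 3 to 13 higher. Sheet 4 thick; four slots 10 wide, 29 high, pitch 45; the arm belongs in the upper two. The hooks enter, straight along x, only while the arm is 15 to 17 above home; then it goes down until the necks rest on the slots' lower ends.
- seat (a point): Place of pole_arm's origin when home, if the uprights are at their lowest (rack_base -20, -130, 150; same axes). x and y are true; the true home height is 3 to 13 higher, as with the slots.
- catch (a joint): Catch over the empty upright's top slot: a nose 8 wide, 5 proud of the face, sloping top, flat underside. 0 = out, grows (m) as pushed in. As the arm goes down, the strip above the plate's opening pushes it in; at home (within 1.5) it snaps out over the plate's top edge, then a hard stop. Takes 10 to 20 N down on the tube close to the plate; the weight alone does not; far out the hooks jam.
- spare_arm: Another loose arm, of a different rack, to be left alone: a round bar 28 thick, plate 55 high with one straight stub. Origin: the middle of the bottom edge of its plate's rear face.
- stapler: A pneumatic staple gun lying on the bench, about 190 long, 125 high. Leave it.
- staple_tray: A round bowl with staples, 136 across, 45 high. Leave it.
- shears: Hand shears lying flat, about 160 long. Leave them.
- sticks: Three short rattan sticks bound together, 165 long, 37 high. Leave them.
- lamp_frame: A round open rattan frame, 172 across, 150 high. Leave it.
Things that resemble listed ones, but are neither listed nor needed, are in the scene too. Leave any green look-alike of the pole_arm alone.

How it is judged:
On the way:
1. both hooks are through the slots of the empty upright and the plate lies against its face, the arm still raised above home (x of pole_arm in the frame of seat above -0.0035 m and y of pole_arm in the frame of seat between -0.005 and 0.005 m and z of pole_arm in the frame of seat between 0.0165 and 0.032 m), for 0.1 s.
At the end, for the whole second after the job is handed in: The arm hangs at rest, released, in the two upper slots: plate within 3 mm of the upright's face and 5 mm sideways, down until the catch is out over the plate's top edge (under 0.4 mm), 1 to 14.8 mm above seat, upright within 0.04 rad, square within 0.12 rad (x of pole_arm in the frame of seat between -0.003 and 0.003 m and y of pole_arm in the frame of seat between -0.005 and 0.005 m and z of pole_arm in the frame of seat between 0.001 and 0.0148 m and value of joint catch below 0.0004 m and angle between pole_arm's own z axis and vertical below 0.04 rad and angle between the x axis of pole_arm and the x axis of rack_base, either way round below 0.12 rad and linear speed of pole_arm below 0.02 m/s); the robot touches nothing.
It fails at once if the arm is forced against the rack with more than 150 N (contact force between pole_arm and rack_base above 150 N).
It fails at once if another thing on the bench is moved by more than 30 mm (distance of any of spare_arm, stapler, staple_tray, shears, sticks, lamp_frame from where it was at the start of the episode above 0.03 m).
It also fails if it takes over 72 s, if anything falls off the work surface, if the arm or the gripper's body presses on something with over 40 N, if the wrist force passes 120 N, or if a joint passes its speed limit or range.

ROBOT

A 6-joint arm with a two-finger parallel gripper is mounted at the origin on the work surface. World frame = base frame: x ahead of the robot, y to its left, z up, the work surface at z = 0. Lengths are in m, angles in rad, forces in N, time in s.
With the tool pointing down it reaches from about 0.4 to 0.825 m from the base axis. Payload 7 kg.
Tool frame: the origin (TCP) lies on the centre line of the jaws, within the pads' length; the fingertips stand 8 mm ahead of it and the grasp point (between the pads) lies 11 mm behind it; z points along the fingers, y is the line along which they close (so a half turn about z gives the same grasp; the last joint's range is limited). The gripper opens to 88 mm and grips with 3 to 60 N. Pads are 19 mm wide; open, the fingers measure 130 mm over their backs; the gripper's body (78 mm by 193 mm) begins 47 mm behind the grasp point.
Start: joints at [-0.984, 0.359, 0.012, 0, -1.224, -0.288], TCP at [0.199, -0.645, 0.235] pointing down, gripper open.
Joint ranges: [-3.07, 3.07], [-1.43, 2.12], [-1.02, 1.25], [-3.03, 1.67], [-3.05, -0], [-3.03, 3.03]. Speed limits (rad/s): [2.39, 2.39, 3.01, 3.14, 3.14, 3.14].

INTERFACE

Orientations are given as [roll, pitch, yaw] about the fixed x, y, z axes, in that order (R = Rz(yaw) Ry(pitch) Rx(roll)).
In Python, from station import bot gives the robot as it stands.
- The arm moves only by the shell command python3 -m handwheel 'ROWS' [FORCE]. ROWS is JSON, one flat list of numbers, 7 for each row, row after row: the shift along the world's x, y, z in units of 0.1 m (1.0 is 0.1 m), then the turn, a rotation vector about the world's x, y, z in units of 0.5 rad (1.0 is 0.5 rad), then the closure, from -1 (fully open) to 1 (shut). A call has 1 to 20 rows; each row shifts and turns the commanded pose from where the row before left it; what a row does not reach is not made up. A row lasts 1/8 s, in which the tool goes at most 62.5 mm and 10.7 degrees, less where a joint would pass 70% of its speed; a pose out of reach is approached as far as the arm can. A call with a number of a shift or a turn outside -1 to 1 is refused whole. A call with a gripper value outside its range is refused whole. The fingers move at their own pace and stop on an object; FORCE is the grip in N (left out, the last holds). Time passes only in rows, so rows that do not move let the fingers close. It gives the time, the measured TCP pose, the force, the opening and the grip force at its end, in the units of the state.
- bot.sense(): the state, without advancing time (a new reading comes with each control period).
- bot.grab_frame(name): name is "scene" or "top"; returns a dict with "img" (384x512x3 uint8, red, green, blue), "range_z" (384x512 float32, m along the optical axis (not along the pixel's ray), 0 where there is no reading), "vertical_fov" (degrees; the focal length in pixels is half the picture's height over the tangent of half this angle, whatever the lens; pixels are square), "cx", "cy" (the principal point, pixels), "dist_coeffs" ([k1, k2, p1, p2, k3] as OpenCV has them; the pictures are not rectified), "R" (3x3) and "t" (3): a world point X has camera coordinates R X + t. Camera axes: x right, y down, z forward; pixel columns grow to the right and rows downward; lengths in m; the calibration is good to about 2 mm. A picture is of the moment at which its call begins.
- bot.sign_off(): hands the job in; it is judged then, once.
Trained networks look in the newest picture that a camera, given by its name, has taken for a name from the list of things; names that differ only in an ending like _2 or _b are one class to them, and where a whole thing is asked for, a point or a joint stands for the part that bears it (a point fixed in the world has none). Each returns a list of dicts, best first, with "confidence" (0 to 1); they miss things now and then, are a little off and sometimes report something else, mostly with a low value. They report only what shows in the picture. A call takes as long as a camera call. They do not tell look-alikes from the thing itself.
- bot.search_frame(camera, target): "extent" ([centre column, centre row, width, height] in pixels, round what is visible of it).
- bot.place_of(camera, target): "point" ([column, row] in pixels: a listed point, or the origin of a listed thing).
The state is a dict: "time_s": time; "joints": joint angles; "qvel": joint speeds; "joint_efforts": joint torques, N m; "ee_pos": TCP position; "eef_rot": TCP orientation; "contact_force": force on the tool from outside, world axes, zero at the start; "wrist_torque": the same for the moment, N m; "gripper_width": opening from 0.0 (shut) to 1.0 (fully open); "gripper_force": force on a finger pad.
Only numpy, scipy, OpenCV 4.12 (cv2) and the standard library are available. Lean on these libraries where they do the work, as an engineer would, in place of code of your own. Each camera call takes 0.05 s, during which the arm holds its last target. There are 200 camera calls.

## Working session

There is one attempt and no reset: what is moved stays moved. The work goes in short steps, Python scripts to look and compute and a shell command to move; the robot and the scene stay as the last step left them, time stands still between calls to the robot, and variables do not carry over. Pictures are saved under pics/ and viewed, at most 10 in all, crops included, and the job is handed in when it is done.

```bash
mkdir -p pics; cat > h.py <<'E'
import numpy as np,cv2
from station import bot
def K(f):
    h=f["img"].shape[0]; F=h/2/np.tan(np.radians(f["vertical_fov"])/2)
    return np.array([[F,0,f["cx"]],[0,F,f["cy"]],[0,0,1]])
def cloud(f):
    k=K(f);h,w=f["range_z"].shape
    uv=np.stack(np.meshgrid(np.arange(w),np.arange(h)),-1).reshape(-1,1,2).astype(float)
    n=cv2.undistortPoints(uv,k,np.array(f["dist_coeffs"])).reshape(h,w,2)
    z=f["range_z"][...,None]; c=np.concatenate([n*z,z],-1)
    P=(c-np.array(f["t"]))@np.array(f["R"]); P[f["range_z"]==0]=np.nan
    return P
def proj(f,X):
    X=np.atleast_2d(X).astype(float)
    return cv2.projectPoints(X,cv2.Rodrigues(np.array(f["R"]))[0],np.array(f["t"]),K(f),np.array(f["dist_coeffs"]))[0].reshape(-1,2)
E
python3 - <<'E'
from h import *
for c in ("scene","top"):
    f=bot.grab_frame(c); P=cloud(f); np.save(f"{c}.npy",P)
    cv2.imwrite(f"pics/{c}0.png",f["img"][...,::-1])
    print(c,"cam",-np.array(f["R"]).T@f["t"])
    for n in ["pole_arm","rack_base","spare_arm"]:
        print(n,[(np.round(d["extent"]),round(d["confidence"],2)) for d in bot.search_frame(c,n)])
    for n in ["pole_arm","tube_mid","hooks","rack_base","top_slot","seat","spare_arm"]:
        for d in bot.place_of(c,n)[:3]:
            u,v=np.round(d["point"]).astype(int); print(n,u,v,round(d["confidence"],2),P[min(v,383),min(u,511)].round(3))
print(bot.sense())
E
```

```text
scene cam [1.57509997 0.46402377 1.60982785]
pole_arm [(array([197., 183.,  20.,  38.]), 0.64), (array([236., 164.,  39.,  20.]), 0.57), (array([283., 252., 103.,  94.]), 0.55)]
rack_base [(array([284., 253., 101.,  96.]), 0.61)]
spare_arm [(array([233., 210.,  16.,  37.]), 0.6)]
pole_arm 193 200 0.94 [ 0.552 -0.34   0.003]
pole_arm 251 169 0.77 [ 0.28  -0.187  0.018]
tube_mid 238 162 0.67 [ 0.306 -0.241  0.064]
tube_mid 199 181 0.64 [ 0.485 -0.343  0.061]
hooks 254 160 0.74 [ 0.257 -0.183  0.059]
hooks 190 198 0.64 [ 0.562 -0.347  0.023]
rack_base 283 269 0.96 [0.692 0.164 0.004]
top_slot 256 224 0.86 [0.703 0.046 0.251]
top_slot 256 191 0.51 [ 0.385 -0.109  0.012]
seat 252 234 0.68 [ 0.594 -0.024 -0.001]
spare_arm 228 227 0.53 [ 0.609 -0.131  0.   ]
top cam [ 0.34000106 -0.06213642  1.45873513]
pole_arm [(array([310., 236.,  37.,  38.]), 0.82), (array([333., 191.,  20.,  44.]), 0.75)]
rack_base [(array([192., 149., 106.,  69.]), 0.61)]
spare_arm [(array([278., 182.,  17.,  36.]), 0.66)]
pole_arm 328 173 0.91 [ 0.544 -0.334  0.056]
pole_arm 291 247 0.81 [ 0.274 -0.186  0.052]
tube_m
[... 461 characters left out ...]
3]
{'time_s': 1.1, 'joints': array([-9.83883620e-01,  3.58583224e-01,  1.18915014e-02,  2.11086865e-05,
       -1.22410286e+00, -2.88115306e-01]), 'qvel': array([-0.00028185,  0.00084076,  0.00013259,  0.00106366, -0.00154476,
        0.00056023]), 'joint_efforts': array([ 3.83509887e-04, -5.82399380e+01,  2.93311268e+01,  7.00258657e+00,
        1.25197109e-02, -4.63973009e-06]), 'ee_pos': array([ 0.19867738, -0.64507301,  0.2345722 ]), 'eef_rot': array([-3.14158534e+00, -1.85400466e-05, -2.84278808e+00]), 'contact_force': array([ 0.17789568, -0.89249956,  0.56790654]), 'wrist_torque': array([-0.02049334, -0.0434645 ,  0.01377514]), 'gripper_force': 0.0, 'gripper_width': 1.0016934077012398}
```

View pics/scene0.png

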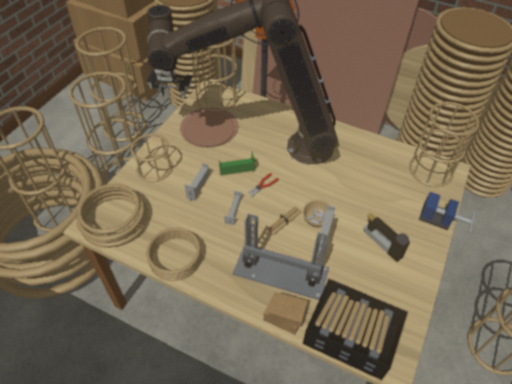

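View pics/top0.png

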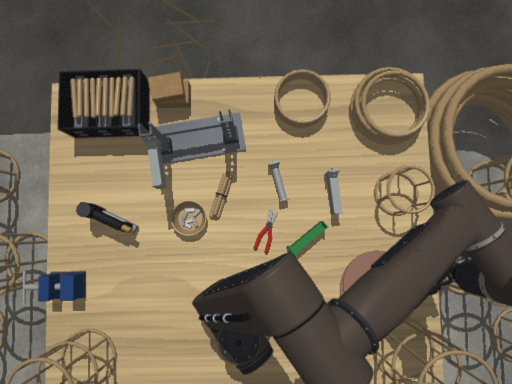

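The scene picture shows the bare arm at (197,183), its green look-alike at (237,164), the spare arm at (233,207) and the rack at (284,253). In the top picture the arm is at (334,192), and the empty upright is the right one at (229,127).

```bash
cat > fit.py <<'E'
from h import *
def rect(p):
    (c,s,a)=cv2.minAreaRect(p.astype(np.float32)*1000); 
    return np.round(c,1),np.round(s,1),round(a,2)
def box(P,x,y,z):
    m=(P[...,0]>x[0])&(P[...,0]<x[1])&(P[...,1]>y[0])&(P[...,1]<y[1])&(P[...,2]>z[0])&(P[...,2]<z[1]); return P[m]
def line(p):
    c=p.mean(0);u=np.linalg.svd(p-c)[2][0]; return c.round(4),np.degrees(np.arctan(u[1]/u[0])).round(2)
E
python3 - <<'E'
from fit import *
for c in("scene","top"):
    P=np.load(c+".npy"); print(c)
    t=box(P,(.36,.58),(-.42,-.30),(.052,.068)); print("tube",len(t),rect(t[:,:2]),line(t[:,:2]),np.median(t[:,2]))
    t=box(P,(.36,.60),(-.42,-.28),(.072,.12)); print("high",np.c_[t][np.argsort(t[:,0])].round(3)[::max(1,len(t)//12)])
    b=box(P,(.5,.9),(-.1,.4),(.006,.016)); print("base",len(b),rect(b[:,:2]))
    for z in((.10,.20),(.2,.30)):
        u=box(P,(.6,.8),(-.05,.09),z); print("upright",len(u),rect(u[:,:2]),u.min(0).round(3),u.max(0).round(3))
    f=bot.grab_frame(c); k=3
    for n,(x,y,w,h) in {"rack":(150,90,110,110) if c=="top" else (225,200,115,105)}.items():
        cv2.imwrite(f"pics/{c}_{n}.png",cv2.resize(f["img"][y:y+h,x:x+w,::-1],None,fx=5,fy=5,interpolation=cv2.INTER_CUBIC))
E
```

```text
scene
tube 176 (array([ 462.4, -350.5]), array([ 67.1, 211.9]), 82.64) (array([ 0.4714, -0.3567]), np.float64(1.18)) 0.05885564799681097
high [[ 0.364 -0.308  0.073]
 [ 0.396 -0.353  0.075]
 [ 0.399 -0.372  0.077]
 [ 0.401 -0.366  0.074]
 [ 0.547 -0.343  0.093]
 [ 0.549 -0.359  0.073]
 [ 0.551 -0.346  0.095]
 [ 0.551 -0.378  0.078]
 [ 0.552 -0.345  0.09 ]
 [ 0.553 -0.352  0.074]
 [ 0.553 -0.361  0.083]
 [ 0.555 -0.345  0.073]
 [ 0.557 -0.349  0.073]]
base 1954 (array([700.3, 150.8]), array([395.8, 498.2]), 0.05)
upright 291 (array([713.6,  48.5]), array([58.2, 79.9]), 5.27) [0.686 0.006 0.1  ] [0.744 0.09  0.199]
upright 215 (array([708.2,  28.2]), array([46.2, 41.6]), 6.58) [0.685 0.006 0.201] [0.733 0.051 0.284]
top
tube 352 (array([ 456.7, -351.8]), array([ 69.8, 201.4]), 81.76) (array([ 0.4729, -0.3566]), np.float64(4.71)) 0.059383233358884596
high [[ 0.361 -0.306  0.083]
 [ 0.393 -0.362  0.083]
 [ 0.393 -0.35   0.072]
 [ 0.396 -0.367  0.08 ]
 [ 0.545 -0.338  0.077]
 [ 0.546 -0.342  0.092]
 [ 0.548 -0.364  0.077]
 [ 0.548 -0.372  0.073]
 [ 0.549 -0.356  0.095]
 [ 0.549 -0.365  0.091]
 [ 0.55  -0.331  0.093]
 [ 0.553 -0.364  0.094]]
base 2427 (array([701.2, 149.4]), array([396.9, 498.6]), 0.33)
upright 136 (array([710.6,  49. ]), array([54.6, 76.5]), 7.75) [0.684 0.008 0.101] [0.741 0.089 0.2  ]
upright 157 (array([706.3,  30. ]), array([46. , 39.9]), 7.95) [0.684 0.008 0.201] [0.728 0.052 0.285]
```

View pics/top_rack.png

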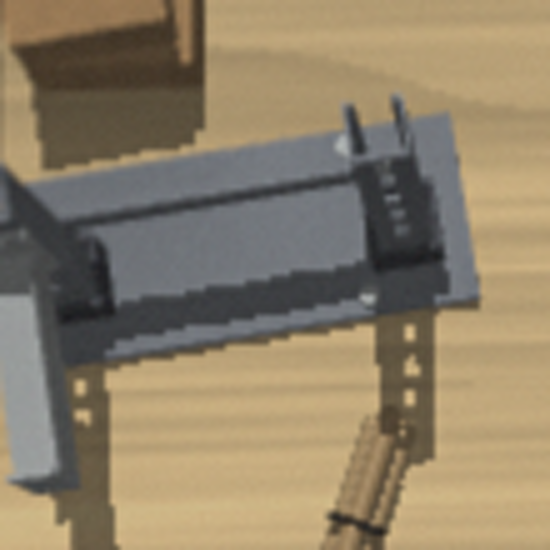

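```bash
cat > model.py <<'E'
from fit import *
from scipy.optimize import least_squares
def sdf(p,b):
    lo,hi=np.array(b[0])/1e3,np.array(b[1])/1e3
    q=np.abs(p-(lo+hi)/2)-(hi-lo)/2
    return np.linalg.norm(np.maximum(q,0),axis=1)+np.minimum(q.max(1),0)
ARM=[((-156,-15,0),(-6,15,60)),((-164,-15,0),(-156,15,80)),((-6,-22,0),(0,22,94.5))]
def fitp(p,boxes,x0,zfree=False,keep=.012):
    def res(v,q):
        c,s=np.cos(v[2]),np.sin(v[2]);d=q-[v[0],v[1],v[3]]
        l=np.c_[d[:,0]*c+d[:,1]*s,-d[:,0]*s+d[:,1]*c,d[:,2]]
        r=np.min([sdf(l,b) for b in (boxes(v) if callable(boxes) else boxes)],0); return r
    v=np.array(x0,float)
    for k in (.02,keep,keep*.7,keep*.7):
        q=p[np.abs(res(v,p))<k]
        v=least_squares(res,v,args=(q,),loss="soft_l1",f_scale=.002,x_scale=[.01,.01,.05,.01]+[.01]*(len(v)-4)).x
    r=res(v,q); return v.round(4),len(q),np.sqrt((r**2).mean()).round(4)
E
python3 - <<'E'
from model import *
A=[np.load(c+".npy") for c in("scene","top")]
def pts(x,y,z,S): return np.concatenate([box(P,x,y,z) for P in S])
def rack(v):
    h=v[4]*1e3
    B=[((-20,-150,10),(25,-110,268+h)),((-20,110,10),(25,150,268+h))]
    B+=[tuple(tuple(np.array(c)+[-20,130,150+h]) for c in b) for b in ARM]
    return B
for S in (A,[A[0]],[A[1]]):
    print("arm",*fitp(pts((.37,.58),(-.41,-.31),(.006,.12),S),ARM,[.55,-.345,-.15,0]))
    print("rack",*fitp(pts((.48,.78),(-.02,.36),(.03,.32),S),rack,[.70,.155,.12,0,.008]))
E
```

```text
arm [ 5.550e-01 -3.511e-01  9.100e-02 -1.000e-04] 925 0.0027
rack [ 0.6912  0.1585  0.1349  0.0215 -0.0086] 2814 0.003
arm [ 0.5582 -0.3523  0.0843 -0.0008] 333 0.0033
rack [ 0.6929  0.1576  0.1426 -0.0262  0.038 ] 1378 0.0034
arm [ 5.535e-01 -3.504e-01  8.830e-02  1.000e-04] 507 0.0023
rack [0.6895 0.1588 0.1359 0.0046 0.0087] 1483 0.0027
```

```bash
python3 -m handwheel '[0.285,0.288,0,0,0,-0.042,-1, 0.285,0.288,0,0,0,-0.042,-1, 0.285,0.288,0,0,0,-0.042,-1, 0.285,0.288,0,0,0,-0.042,-1, 0.285,0.288,0,0,0,-0.042,-1, 0.285,0.288,-0.2,0,0,-0.042,-1, 0.285,0.288,-0.2,0,0,-0.042,-1, 0.285,0.288,-0.2,0,0,-0.042,-1, 0.285,0.288,-0.2,0,0,-0.042,-1, 0.285,0.288,-0.2,0,0,-0.042,-1, 0,0,0,0,0,0,-1, 0,0,0,0,0,0,-1]'
```

```text
time_s: 2.7
ee_pos: [0.4838, -0.3571, 0.1347]
eef_rot: [-3.141, -0.0, -3.052]
contact_force: [-0.2, -0.1, -0.2]
gripper_width: 1.002
gripper_force: 0.0
```

```bash
python3 -m handwheel '[0,0,-0.25,0,0,0,-1, 0,0,-0.25,0,0,0,-1, 0,0,-0.25,0,0,0,-1, 0,0,-0.25,0,0,0,-1, 0,0,0,0,0,0,-1, 0,0,0,0,0,0,0, 0,0,0,0,0,0,1, 0,0,0,0,0,0,1, 0,0,0,0,0,0,1, 0,0,0,0,0,0,1, 0,0,0,0,0,0,1, 0,0,0,0,0,0,1]' 50
```

```text
time_s: 4.2
ee_pos: [0.4838, -0.3572, 0.0346]
eef_rot: [-3.141, 0.0, -3.053]
contact_force: [0.1, -0.1, 0.6]
gripper_width: 0.335
gripper_force: 50.0
```

```bash
python3 -m handwheel '[0,0,0.15,0,0,0,1, 0,0,0.3,0,0,0,1, 0,0,0.3,0,0,0,1, 0,0,0.3,0,0,0,1, 0,0,0.37,0,0,0,1, 0,0,0.37,0,0,0,1, 0.09,0.3,0,0,0,0.01,1, 0.09,0.37,0,0,0,0.01,1, 0.09,0.37,0,0,0,0.01,1, 0.09,0.37,0,0,0,0.01,1, 0.09,0.37,0,0,0,0.01,1, 0.09,0.37,0,0,0,0.01,1, 0.09,0.37,0,0,0,0.01,1, 0.09,0.37,0,0,0,0.01,1, 0.09,0.37,0,0,0,0.01,1, 0.09,0.37,0,0,0,0,1, 0.04,0.06,0,0,0,0,1, 0,0,0,0,0,0,1, 0,0,0,0,0,0,1]'
python3 - <<'E'
from model import *
A=[]
for c in("scene","top"):
    f=bot.grab_frame(c);P=cloud(f);A.append(P);np.save(c+"2.npy",P)
    cv2.imwrite(f"pics/{c}2.png",f["img"][...,::-1])
    x,y=((150,90) if c=="top" else (205,190))
    cv2.imwrite(f"pics/{c}2c.png",cv2.resize(f["img"][y:y+110,x:x+130,::-1],None,fx=6,fy=5.4,interpolation=cv2.INTER_CUBIC))
s=bot.sense();print(s["ee_pos"],s["eef_rot"])
E
```

```text
time_s: 6.58
ee_pos: [0.5772, 0.0111, 0.2136]
eef_rot: [-3.142, -0.001, -3.009]
contact_force: [0.3, 0.1, -5.3]
gripper_width: 0.338
gripper_force: 50.0
[0.5772865  0.01099826 0.21363332] [ 3.14158775e+00 -2.67145462e-04 -3.00895469e+00]
```

View pics/scene2c.png

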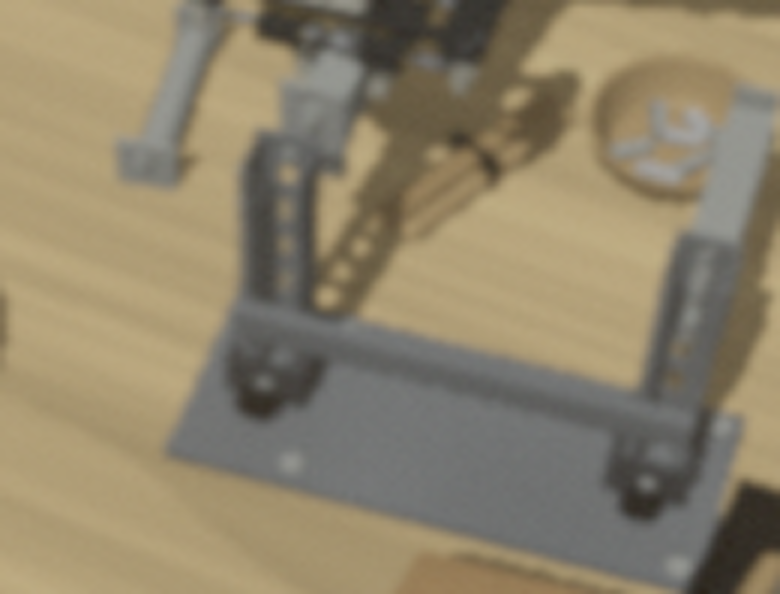

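View pics/top2c.png

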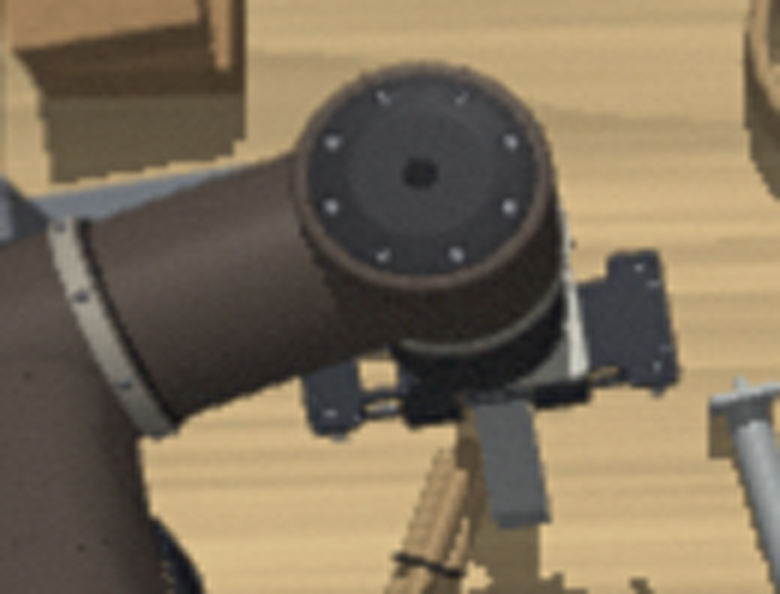

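```bash
python3 - <<'E'
from model import *
A=[np.load(c+".npy") for c in("scene","top")]
yaw=.1365
B=[((-20,-150,10),(25,-110,268))]
s=bot.sense()["ee_pos"]
def seat(v): c,q=np.cos(v[2]),np.sin(v[2]); return (v[0]-.02*c+.13*q,v[1]-.02*q-.13*c)
for nm,S in (("both",A),("scene",A[:1]),("top",A[1:])):
    p=np.concatenate([box(P,(.66,.75),(-.02,.065),(.12,.30)) for P in S])
    v,n,r=fitp(p,B,[.69,.1587,yaw,.012],keep=.008); print(nm,v,n,r,"seat",np.round(seat(v),4))
    # hanging arm alone
    p=np.concatenate([box(P,(.46,.68),(.22,.38),(.14,.32)) for P in S])
    v,n,r=fitp(p,ARM,[.652,.285,yaw,.16],keep=.008); c,q=np.cos(yaw),np.sin(yaw)
    print("  hung",v,n,r,"seat",np.round([v[0]+.26*q,v[1]-.26*c],4))
P=np.load("scene2.npy")
c,q=np.cos(.1327),np.sin(.1327)
print("inhand",fitp(box(P,(.50,.68),(-.03,.06),(.19,.30)),ARM,[s[0]+.071*c,s[1]+.071*q,.1327,.179],keep=.006),"expected",s[0]+.071*c,s[1]+.071*q)
E
```

```text
both [0.693  0.1578 0.1205 0.0135] 569 0.0022 seat [0.6888 0.0263]
  hung [0.6549 0.286  0.1416 0.1629] 1061 0.0021 seat [0.6903 0.0284]
scene [0.6997 0.1584 0.0877 0.0118] 362 0.0023 seat [0.6912 0.0271]
  hung [0.657  0.2823 0.1273 0.1619] 358 0.0024 seat [0.6924 0.0247]
top [0.6932 0.1576 0.1132 0.0138] 222 0.0017 seat [0.688  0.0262]
  hung [0.6536 0.2859 0.1401 0.1632] 716 0.0019 seat [0.689  0.0283]
inhand (array([0.6496, 0.0206, 0.1421, 0.1788]), 200, np.float64(0.0018)) expected 0.6476622844138988 0.020392336222997094
```

```bash
python3 -m handwheel '[0.1,0.02,0,0,0,0.01,1, 0.1,0.015,0,0,0,0,1, 0.08,0.011,0,0,0,0,1, 0,0,0,0,0,0,1, 0,0,0,0,0,0,1]'; python3 -m handwheel '[0.01,0.0014,0,0,0,0,1, 0.01,0.0014,0,0,0,0,1, 0.01,0.0014,0,0,0,0,1, 0.01,0.0014,0,0,0,0,1, 0.01,0.0014,0,0,0,0,1, 0.01,0.0014,0,0,0,0,1, 0,0,0,0,0,0,1]'
```

```text
time_s: 7.3
ee_pos: [0.6055, 0.0165, 0.2132]
eef_rot: [-3.142, -0.001, -3.003]
contact_force: [1.0, -0.3, -4.9]
gripper_width: 0.342
gripper_force: 50.0
time_s: 8.18
ee_pos: [0.6094, 0.0168, 0.2127]
eef_rot: [-3.141, -0.005, -3.003]
contact_force: [-8.1, -1.0, -2.6]
gripper_width: 0.335
gripper_force: 50.0
```

```bash
for i in 1; do python3 -m handwheel '[0,0,-0.01,0,0,0,1, 0,0,0,0,0,0,1]'; python3 -m handwheel '[0,0,-0.01,0,0,0,1, 0,0,0,0,0,0,1]';  python3 -m handwheel '[0,0,-0.01,0,0,0,1, 0,0,0,0,0,0,1]'; python3 -m handwheel '[0,0,-0.01,0,0,0,1, 0,0,0,0,0,0,1]'; done | grep -E "ee_pos|force:|rot"
```

```text
ee_pos: [0.6094, 0.0167, 0.2117]
eef_rot: [-3.141, -0.005, -3.003]
contact_force: [-8.3, -1.2, -3.5]
gripper_force: 50.0
ee_pos: [0.6094, 0.0167, 0.2107]
eef_rot: [-3.141, -0.005, -3.003]
contact_force: [-7.8, -1.3, -3.2]
gripper_force: 50.0
ee_pos: [0.6093, 0.0167, 0.2097]
eef_rot: [-3.141, -0.005, -3.003]
contact_force: [-7.6, -1.3, -2.8]
gripper_force: 50.0
ee_pos: [0.6093, 0.0166, 0.2087]
eef_rot: [-3.141, -0.005, -3.003]
contact_force: [-7.6, -1.3, -2.7]
gripper_force: 50.0
```

```bash
(python3 -m handwheel '[-0.002,0.015,0,0,0,0,1, 0,0,0,0,0,0,1]'; python3 -m handwheel '[0,0,0.01,0,0,0,1, 0,0,0.01,0,0,0,1]';  python3 -m handwheel '[0,0,0.01,0,0,0,1, 0,0,0.005,0,0,0,1]'; python3 -m handwheel '[0,0,0.005,0,0,0,1, 0,0,0.005,0,0,0,1]'; python3 -m handwheel '[0,0,0.005,0,0,0,1, 0,0,0.005,0,0,0,1]';python3 -m handwheel '[0,0,0.005,0,0,0,1, 0,0,0.005,0,0,0,1]') | grep -E "ee_pos|force: \["
```

```text
ee_pos: [0.6091, 0.018, 0.2086]
contact_force: [-8.0, -2.3, -3.9]
ee_pos: [0.609, 0.0182, 0.2101]
contact_force: [-6.4, -1.6, -6.6]
ee_pos: [0.609, 0.0183, 0.2116]
contact_force: [-6.3, -1.1, -5.4]
ee_pos: [0.609, 0.0183, 0.2125]
contact_force: [-5.9, -0.6, -6.6]
ee_pos: [0.6089, 0.0183, 0.2135]
contact_force: [-6.5, -1.3, -6.4]
ee_pos: [0.609, 0.0183, 0.2145]
contact_force: [-7.1, -0.6, -6.7]
```

```bash
(python3 -m handwheel '[0.002,-0.015,0,0,0,0,1, 0.0025,-0.017,0,0,0,0,1, 0,0,0,0,0,0,1]'; python3 -m handwheel '[0,0,-0.005,0,0,0,1, 0,0,-0.005,0,0,0,1]';  python3 -m handwheel '[0,0,-0.005,0,0,0,1, 0,0,-0.005,0,0,0,1]'; python3 -m handwheel '[0,0,-0.005,0,0,0,1, 0,0,-0.005,0,0,0,1]'; python3 -m handwheel '[0,0,-0.005,0,0,0,1, 0,0,-0.005,0,0,0,1]';python3 -m handwheel '[0,0,-0.005,0,0,0,1, 0,0,-0.005,0,0,0,1]') | grep -E "ee_pos|force: \["
```

```text
ee_pos: [0.6098, 0.0151, 0.215]
contact_force: [-6.6, -1.5, -6.4]
ee_pos: [0.6113, 0.0155, 0.2143]
contact_force: [-0.3, -1.2, -7.8]
ee_pos: [0.6122, 0.0158, 0.214]
contact_force: [-0.4, -0.6, -7.0]
ee_pos: [0.6125, 0.0158, 0.2136]
contact_force: [-0.7, 0.7, -5.2]
ee_pos: [0.6121, 0.0157, 0.2123]
contact_force: [-0.3, 0.0, -5.1]
ee_pos: [0.6123, 0.0157, 0.2116]
contact_force: [-1.2, -0.1, -0.6]
```

```bash
(python3 -m handwheel '[0,0,0.013,0,0,0,1, 0,0,0,0,0,0,1]'; python3 -m handwheel '[0.01,0.0014,0,0,0,0,1, 0.01,0.0014,0,0,0,0,1,0,0,0,0,0,0,1]';python3 -m handwheel '[0.01,0.0014,0,0,0,0,1, 0.01,0.0014,0,0,0,0,1,0,0,0,0,0,0,1]';python3 -m handwheel '[0.01,0.0014,0,0,0,0,1, 0.01,0.0014,0,0,0,0,1,0,0,0,0,0,0,1]';python3 -m handwheel '[0.01,0.0014,0,0,0,0,1, 0,0,0,0,0,0,1]') | grep -E "ee_pos|force: \["
```

```text
ee_pos: [0.6118, 0.0157, 0.2123]
contact_force: [0.5, 0.6, -5.5]
ee_pos: [0.614, 0.0159, 0.2122]
contact_force: [0.5, -0.2, -4.8]
ee_pos: [0.616, 0.0162, 0.2123]
contact_force: [-0.6, -0.4, -4.2]
ee_pos: [0.618, 0.0165, 0.2123]
contact_force: [-0.1, 0.9, -3.9]
ee_pos: [0.6186, 0.0166, 0.2123]
contact_force: [-2.0, 0.2, -3.9]
```

```bash
(python3 -m handwheel '[0.01,0.0014,0,0,0,0,1,0,0,0,0,0,0,1]';python3 -m handwheel '[0.01,0.0014,0,0,0,0,1, 0,0,0,0,0,0,1, 0,0,0,0,0,0,1]') | grep -E "ee_pos|force: \[|rot"
```

```text
ee_pos: [0.6193, 0.0166, 0.2122]
eef_rot: [-3.142, -0.001, -3.003]
contact_force: [-4.8, 0.1, -2.3]
ee_pos: [0.6193, 0.0166, 0.2121]
eef_rot: [-3.142, -0.003, -3.003]
contact_force: [-8.3, 0.3, -0.6]
```

```bash
(python3 -m handwheel '[-0.014,-0.002,0,0,0,0,1, 0,0,-0.02,0,0,0,1]';python3 -m handwheel '[0,0,-0.02,0,0,0,1, 0,0,-0.02,0,0,0,1]';python3 -m handwheel '[0,0,-0.01,0,0,0,1, 0,0,-0.01,0,0,0,1,0,0,0,0,0,0,1]';python3 -m handwheel '[0,0,-0.01,0,0,0,1, 0,0,-0.01,0,0,0,1,0,0,0,0,0,0,1]';) | grep -E "ee_pos|force: \[|rot"
```

```text
ee_pos: [0.6193, 0.0165, 0.2106]
eef_rot: [-3.141, -0.0, -3.003]
contact_force: [-5.6, -0.6, -0.2]
ee_pos: [0.6193, 0.0165, 0.2066]
eef_rot: [-3.141, -0.0, -3.003]
contact_force: [-5.6, -0.7, 0.0]
ee_pos: [0.6193, 0.0165, 0.2045]
eef_rot: [-3.141, -0.0, -3.003]
contact_force: [-5.5, -0.4, -2.4]
ee_pos: [0.6191, 0.0166, 0.2022]
eef_rot: [-3.142, -0.001, -3.003]
contact_force: [-5.1, -0.9, -2.6]
```

```bash
(python3 -m handwheel '[0,0,-0.01,0,0,0,1, 0,0,0,0,0,0,1]';python3 -m handwheel '[0,0,-0.01,0,0,0,1, 0,0,0,0,0,0,1]';python3 -m handwheel '[0,0,-0.01,0,0,0,1, 0,0,0,0,0,0,1]') | grep -E "ee_pos|force: \[|rot"
```

```text
ee_pos: [0.619, 0.0166, 0.201]
eef_rot: [-3.142, -0.001, -3.003]
contact_force: [-5.2, -0.4, -4.2]
ee_pos: [0.619, 0.0166, 0.2]
eef_rot: [-3.142, -0.001, -3.003]
contact_force: [-4.4, -0.6, -4.3]
ee_pos: [0.6191, 0.0166, 0.199]
eef_rot: [3.142, -0.001, -3.003]
contact_force: [-4.8, -0.3, -4.5]
```

```bash
(python3 -m handwheel '[0,0,-0.01,0,0,0,1, 0,0,0,0,0,0,1]';python3 -m handwheel '[0,0,-0.01,0,0,0,1, 0,0,0,0,0,0,1]';python3 -m handwheel '[0,0,-0.01,0,0,0,1, 0,0,0,0,0,0,1]') | grep -E "ee_pos|force: \[|rot"
```

```text
ee_pos: [0.6193, 0.0167, 0.198]
eef_rot: [3.142, -0.001, -3.003]
contact_force: [-3.5, -0.4, -5.5]
ee_pos: [0.6193, 0.0167, 0.1973]
eef_rot: [-3.142, -0.0, -3.003]
contact_force: [-5.0, -0.7, -4.7]
ee_pos: [0.6193, 0.0166, 0.1968]
eef_rot: [-3.141, -0.0, -3.003]
contact_force: [-7.8, -0.2, -1.2]
```

```bash
python3 -m handwheel '[0,0,0,0,0,0,0.3, 0,0,0,0,0,0,-0.3, 0,0,0,0,0,0,-0.3, 0,0,0,0,0,0,-0.3, 0,0,0.1,0,0,0,-0.3, 0,0,0.3,0,0,0,-0.3, 0,0,0.3,0,0,0,-0.3, 0,0,0,0,0,0,1, 0.2,0.028,0,0,0,0,1, 0.2,0.028,0,0,0,0,1, 0,0,0,0,0,0,1, 0,0,0,0,0,0,1, 0,0,0,0,0,0,1]'
python3 - <<'E'
from model import *
f=bot.grab_frame("scene");P=cloud(f);x,y=205,190
cv2.imwrite("pics/s3.png",cv2.resize(f["img"][y:y+110,x:x+130,::-1],None,fx=6,fy=5.4,interpolation=cv2.INTER_CUBIC))
print(bot.sense()["gripper_width"],fitp(box(P,(.50,.685),(-.03,.06),(.17,.245)),ARM,[.69,.0265,.1386,.162],keep=.006))
E
```

```text
time_s: 18.92
ee_pos: [0.6591, 0.0223, 0.2665]
eef_rot: [3.142, 0.0, -3.003]
contact_force: [-0.5, -0.2, -0.1]
gripper_width: 0.035
gripper_force: 0.0
0.019077745236966245 (array([0.6889, 0.0252, 0.1368, 0.1602]), 97, np.float64(0.0014))
```

View pics/s3.png

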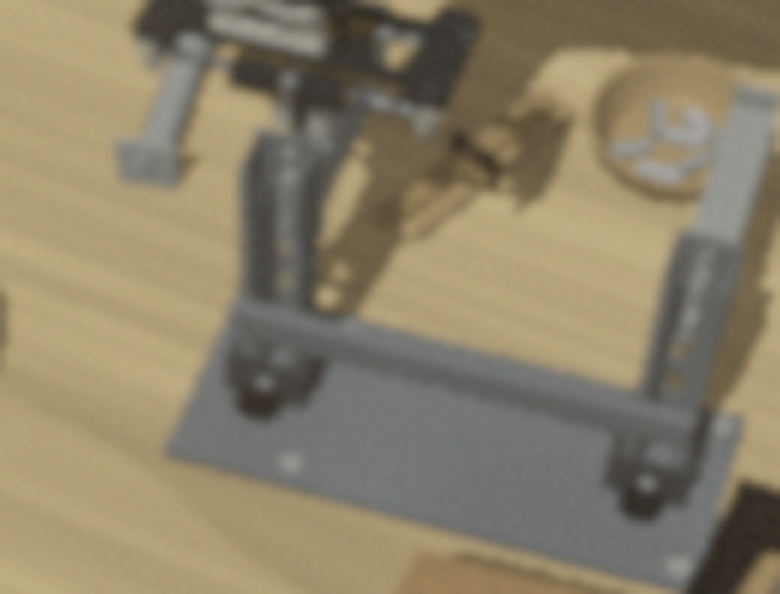

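The arm hangs on the empty upright, with the plate behind it near (300,130) and the fingers shut above the tube. Next I press it down.

```bash
(python3 -m handwheel '[0,0,-0.15,0,0,0,1, 0,0,-0.15,0,0,0,1, 0,0,-0.03,0,0,0,1, 0,0,0,0,0,0,1]';python3 -m handwheel '[0,0,-0.01,0,0,0,1, 0,0,-0.01,0,0,0,1, 0,0,0,0,0,0,1]';python3 -m handwheel '[0,0,-0.01,0,0,0,1, 0,0,0,0,0,0,1]';python3 -m handwheel '[0,0,-0.01,0,0,0,1, 0,0,0,0,0,0,1]') | grep -E "ee_pos|force: \["
```

```text
ee_pos: [0.6594, 0.0222, 0.2328]
contact_force: [-0.4, -0.3, -0.3]
ee_pos: [0.6596, 0.0223, 0.2315]
contact_force: [0.3, -0.6, 0.2]
ee_pos: [0.6595, 0.0223, 0.2303]
contact_force: [-0.1, -1.2, -0.2]
ee_pos: [0.6596, 0.0223, 0.2301]
contact_force: [-2.8, 0.3, 5.4]
```

```bash
(python3 -m handwheel '[0,0,-0.01,0,0,0,1, 0,0,0,0,0,0,1]';python3 -m handwheel '[0,0,-0.01,0,0,0,1, 0,0,0,0,0,0,1]';python3 -m handwheel '[0,0,-0.01,0,0,0,1, 0,0,0,0,0,0,1]') | grep -E "ee_pos|force: \["
```

```text
ee_pos: [0.6596, 0.0222, 0.2299]
contact_force: [-4.9, 0.7, 8.4]
ee_pos: [0.6596, 0.0222, 0.2298]
contact_force: [-5.8, 0.7, 13.0]
ee_pos: [0.6596, 0.0222, 0.2297]
contact_force: [-8.1, 1.6, 18.3]
```

```bash
(python3 -m handwheel '[0,0,-0.01,0,0,0,1, 0,0,0,0,0,0,1]';python3 -m handwheel '[0,0,-0.01,0,0,0,1, 0,0,0,0,0,0,1]';) | grep -E "ee_pos|force: \["
```

```text
ee_pos: [0.6596, 0.0222, 0.2297]
contact_force: [-11.0, 2.0, 22.8]
ee_pos: [0.6596, 0.0222, 0.2296]
contact_force: [-12.4, 1.9, 27.7]
```

```bash
(python3 -m handwheel '[0,0,-0.01,0,0,0,1, 0,0,0,0,0,0,1, 0,0,0,0,0,0,1]';python3 -m handwheel '[0,0,0.1,0,0,0,1, 0,0,0.3,0,0,0,1, -0.3,-0.04,0.4,0,0,0,1, -0.5,-0.07,0,0,0,0,0, -0.5,-0.07,0,0,0,0,-0.3, -0.5,-0.07,0,0,0,0,-0.3, -0.5,-0.07,0,0,0,0,-0.3, -0.1,-0.55,0,0,0,0,-0.3, -0.1,-0.55,0,0,0,0,-0.3, -0.1,-0.55,0,0,0,0,-0.3, 0,0,0,0,0,0,-0.3]') | grep -E "ee_pos|force: \["
python3 - <<'E'
from model import *
for c in("scene","top"):
    f=bot.grab_frame(c);P=cloud(f)
    x,y=((140,105) if c=="top" else (230,195))
    cv2.imwrite(f"pics/{c}4.png",cv2.resize(f["img"][y:y+95,x:x+125,::-1],None,fx=6,fy=6,interpolation=cv2.INTER_CUBIC))
    for nm,bx,x0 in (("new",((.50,.71),(-.035,.07),(.17,.275)),[.689,.0265,.137,.162]),("hung",((.46,.675),(.22,.34),(.17,.275)),[.653,.284,.137,.162])):
        p=box(P,*bx);v=fitp(p,ARM,x0,keep=.006);o=v[0]
        l=(p[:,:2]-o[:2])@np.array([[np.cos(.137),-np.sin(.137)],[np.sin(.137),np.cos(.137)]])
        m=(abs(l[:,1])<.011)&(l[:,0]>-.145)&(l[:,0]<-.015)&(abs(p[:,2]-.222)<.01)
        print(c,nm,v,"tube top",m.sum(),np.polyfit(l[m,0]+.08,p[m,2],1).round(4), np.median(p[m,2]))
E
```

```text
ee_pos: [0.6597, 0.0221, 0.2295]
contact_force: [-15.6, 3.8, 31.2]
ee_pos: [0.3984, -0.1776, 0.3031]
contact_force: [-0.3, 0.3, -0.2]
scene new (array([0.6953, 0.0268, 0.1456, 0.1592]), 350, np.float64(0.0018)) tube top 111 [0.0144 0.219 ] 0.2190332616386991
scene hung (array([0.6552, 0.2872, 0.1777, 0.1613]), 306, np.float64(0.002)) tube top 130 [-0.0021  0.2205] 0.22058068131034783
top new (array([0.6858, 0.0273, 0.139 , 0.1612]), 466, np.float64(0.0019)) tube top 254 [0.0315 0.2207] 0.22064143923523782
top hung (array([0.6534, 0.2859, 0.1402, 0.1633]), 665, np.float64(0.0017)) tube top 257 [0.0033 0.2231] 0.22332991770112132
```

View pics/top4.png

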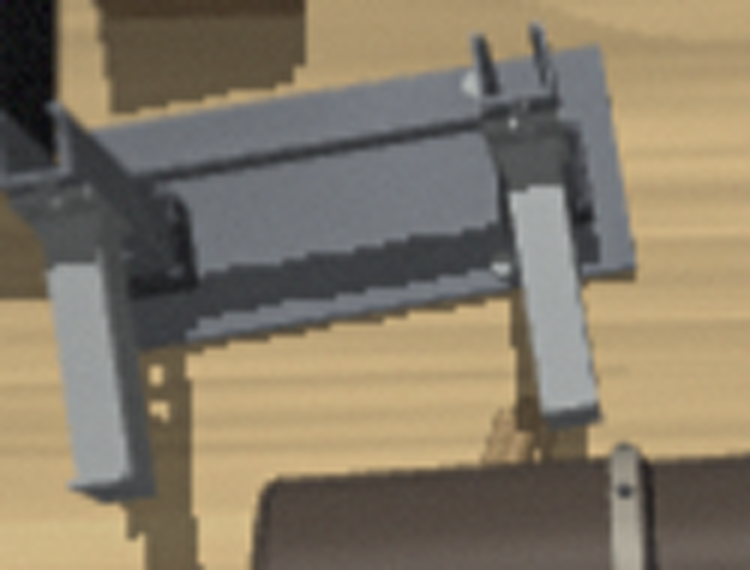

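```bash
(python3 -m handwheel '[0.1,0.55,0,0,0,0,-0.3, 0.1,0.55,0,0,0,0,-0.3, 0.1,0.55,0,0,0,0,-0.3, 0.5,0.08,0,0,0,0,-0.3, 0.5,0.07,0,0,0,0,-0.3, 0.5,0.07,0,0,0,0,-0.3, 0.4,0.06,0,0,0,0,-0.3, 0,0,-0.3,0,0,0,-0.3, 0,0,-0.3,0,0,0,-0.3, 0,0,-0.3,0,0,0,-0.3, 0,0,-0.15,0,0,0,-0.3, 0,0,0,0,0,0,-0.3]'; python3 -m handwheel '[0,0,0,0,0,0,1, 0,0,0,0,0,0,1, 0,0,0,0,0,0,1, 0,0,0,0,0,0,1, 0,0,0,0,0,0,1]' 30;python3 -m handwheel '[0,0,0.01,0,0,0,1, 0,0,0,0,0,0,1]';python3 -m handwheel '[0,0,0.01,0,0,0,1, 0,0,0,0,0,0,1]';python3 -m handwheel '[0,0,0.01,0,0,0,1, 0,0,0,0,0,0,1]') | grep -E "time|ee_pos|force: |width|rot"
```

```text
time_s: 24.95
ee_pos: [0.6191, 0.0192, 0.1976]
eef_rot: [-3.141, -0.002, -3.001]
contact_force: [-0.2, 0.0, 0.0]
gripper_width: 0.65
gripper_force: 0.0
time_s: 25.58
ee_pos: [0.6198, 0.0181, 0.199]
eef_rot: [-3.141, 0.001, -3.003]
contact_force: [-0.1, -0.9, 4.0]
gripper_width: 0.34
gripper_force: 29.9
time_s: 25.82
ee_pos: [0.6198, 0.0183, 0.1992]
eef_rot: [-3.142, 0.0, -3.003]
contact_force: [2.4, -1.3, -0.5]
gripper_width: 0.336
gripper_force: 29.9
time_s: 26.08
ee_pos: [0.6196, 0.0185, 0.1998]
eef_rot: [3.141, -0.0, -3.003]
contact_force: [4.1, -0.4, -5.0]
gripper_width: 0.342
gripper_force: 29.9
time_s: 26.32
ee_pos: [0.6196, 0.0185, 0.201]
eef_rot: [3.141, -0.0, -3.003]
contact_force: [4.8, -1.3, -5.8]
gripper_width: 0.342
gripper_force: 29.9
```

```bash
(python3 -m handwheel '[0,0,0.01,0,0,0,1, 0,0,0,0,0,0,1]';python3 -m handwheel '[0,0,0.01,0,0,0,1, 0,0,0,0,0,0,1]') | grep -E "ee_pos|force: \[|rot"
```

```text
ee_pos: [0.6195, 0.0182, 0.2017]
eef_rot: [-3.141, -0.001, -3.003]
contact_force: [5.7, -2.0, -7.8]
ee_pos: [0.6195, 0.0181, 0.2022]
eef_rot: [-3.142, -0.001, -3.003]
contact_force: [7.8, -2.3, -10.1]
```

```bash
(python3 -m handwheel '[0,0,0.01,0,0,0,1, 0,0,0,0,0,0,1]';python3 -m handwheel '[0,0,0.01,0,0,0,1, 0,0,0,0,0,0,1]') | grep -E "ee_pos|force: \[|rot"
```

```text
ee_pos: [0.6194, 0.0182, 0.2024]
eef_rot: [3.141, -0.002, -3.004]
contact_force: [8.8, -2.8, -15.2]
ee_pos: [0.6195, 0.0183, 0.2029]
eef_rot: [3.141, -0.002, -3.004]
contact_force: [11.5, -2.0, -18.3]
```

```bash
(python3 -m handwheel '[0,0,-0.02,0,0,0,1, 0,0,-0.02,0,0,0,1, 0,0,-0.02,0,0,0,1, 0,0,0,0,0,0,1]'; python3 -m handwheel '[0,0,0,0,0,0,0.3, 0,0,0,0,0,0,-0.3, 0,0,0,0,0,0,-0.3, 0,0,0,0,0,0,-0.3, 0,0,0.1,0,0,0,-0.3, 0,0,0.3,0,0,0,-0.3, 0,0,0.3,0,0,0,-0.3, 0,0,0,0,0,0,1, 0.24,0.028,0,0,0,0,1, 0.24,0.028,0,0,0,0,1, 0,0,0,0,0,0,1, 0,0,0,0,0,0,1, 0,0,-0.15,0,0,0,1, 0,0,-0.15,0,0,0,1, 0,0,-0.04,0,0,0,1, 0,0,0,0,0,0,1]';python3 -m handwheel '[0,0,-0.01,0,0,0,1, 0,0,0,0,0,0,1]';python3 -m handwheel '[0,0,-0.01,0,0,0,1, 0,0,0,0,0,0,1]';python3 -m handwheel '[0,0,-0.01,0,0,0,1, 0,0,0,0,0,0,1]') | grep -E "ee_pos|force: \["
```

```text
ee_pos: [0.6195, 0.018, 0.1997]
contact_force: [2.5, -3.1, -2.4]
ee_pos: [0.6671, 0.0238, 0.2347]
contact_force: [-2.1, -0.4, -0.8]
ee_pos: [0.6672, 0.0238, 0.2346]
contact_force: [-3.8, 0.2, 0.6]
ee_pos: [0.6673, 0.0238, 0.2336]
contact_force: [-4.7, -1.2, 2.5]
ee_pos: [0.6675, 0.0238, 0.2323]
contact_force: [-4.2, -0.4, 1.9]
```

```bash
(python3 -m handwheel '[-0.04,-0.005,0,0,0,0,1, 0,0,0,0,0,0,1]';python3 -m handwheel '[0,0,-0.01,0,0,0,1, 0,0,0,0,0,0,1]';python3 -m handwheel '[0,0,-0.01,0,0,0,1, 0,0,0,0,0,0,1]';python3 -m handwheel '[0,0,-0.01,0,0,0,1, 0,0,0,0,0,0,1]';python3 -m handwheel '[0,0,-0.01,0,0,0,1, 0,0,0,0,0,0,1]') | grep -E "ee_pos|force: \["
```

```text
ee_pos: [0.6639, 0.0236, 0.2325]
contact_force: [0.7, -0.8, 0.4]
ee_pos: [0.6637, 0.0235, 0.2312]
contact_force: [-0.3, 0.5, 0.3]
ee_pos: [0.6636, 0.0234, 0.2303]
contact_force: [-0.1, 0.5, -0.2]
ee_pos: [0.6637, 0.0234, 0.2302]
contact_force: [-2.2, -0.2, 5.3]
ee_pos: [0.6637, 0.0234, 0.23]
contact_force: [-4.2, 0.9, 8.9]
```

```bash
(python3 -m handwheel '[0,0,-0.01,0,0,0,1, 0,0,0,0,0,0,1]';python3 -m handwheel '[0,0,-0.01,0,0,0,1, 0,0,0,0,0,0,1]';python3 -m handwheel '[0,0,-0.01,0,0,0,1, 0,0,0,0,0,0,1]';python3 -m handwheel '[0,0,-0.01,0,0,0,1, 0,0,0,0,0,0,1]';python3 -m handwheel '[0,0,-0.01,0,0,0,1, 0,0,0,0,0,0,1]') | grep -E "ee_pos|force: \["
```

```text
ee_pos: [0.6637, 0.0234, 0.2299]
contact_force: [-6.4, 0.3, 14.0]
ee_pos: [0.6637, 0.0233, 0.2298]
contact_force: [-8.1, 2.1, 17.9]
ee_pos: [0.6638, 0.0233, 0.2298]
contact_force: [-10.3, 2.5, 22.6]
ee_pos: [0.6637, 0.0232, 0.2297]
contact_force: [-12.5, 2.7, 27.0]
ee_pos: [0.6638, 0.0232, 0.2296]
contact_force: [-14.5, 2.6, 32.2]
```

```bash
(python3 -m handwheel '[0,0,0.1,0,0,0,1, 0,0,0.3,0,0,0,1, -0.3,-0.04,0.4,0,0,0,1, -0.5,-0.07,0,0,0,0,1, -0.5,-0.07,0,0,0,0,1, -0.5,-0.07,0,0,0,0,1, -0.5,-0.07,0,0,0,0,1, -0.1,-0.55,0,0,0,0,1, -0.1,-0.55,0,0,0,0,1, -0.1,-0.55,0,0,0,0,1, 0,0,0,0,0,0,1, 0,0,0,0,0,0,1]') | grep -E "time|ee_pos|force: \["
python3 - <<'E'
from model import *
for c in("scene","top"):
    f=bot.grab_frame(c);P=cloud(f)
    if c=="top": cv2.imwrite("pics/top5.png",cv2.resize(f["img"][115:140,140:245,::-1],None,fx=7.5,fy=7.5,interpolation=cv2.INTER_CUBIC))
    for nm,bx,x0 in (("new",((.50,.71),(-.035,.07),(.17,.275)),[.689,.0265,.137,.162]),("hung",((.46,.675),(.22,.34),(.17,.275)),[.653,.284,.137,.162])):
        p=box(P,*bx);v=fitp(p,ARM,x0,keep=.006);o=v[0]
        l=(p[:,:2]-o[:2])@np.array([[np.cos(.137),-np.sin(.137)],[np.sin(.137),np.cos(.137)]])
        m=(abs(l[:,1])<.011)&(l[:,0]>-.145)&(l[:,0]<-.015)&(abs(p[:,2]-.222)<.01)
        print(c,nm,o,"top at plate",np.polyfit(l[m,0],p[m,2],1).round(4))
E
```

```text
time_s: 34.58
ee_pos: [0.4033, -0.1738, 0.3031]
contact_force: [0.5, -0.9, 0.1]
scene new [0.6923 0.0282 0.151  0.1593] top at plate [0.0254 0.2211]
scene hung [0.6581 0.2821 0.1224 0.1612] top at plate [0.0057 0.2208]
top new [0.6854 0.0283 0.142  0.1614] top at plate [0.0249 0.2228]
top hung [0.6534 0.2859 0.1411 0.1632] top at plate [0.0025 0.2228]
```

View pics/top5.png

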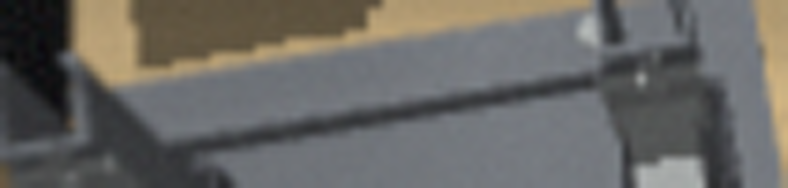

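The arm is level with the hanging one to within 0.3 mm, tilted about 0.02 rad. The catch nose shows as a light dot above the plate's top edge at (642,75).

```bash
python3 -c "
from station import bot
print(bot.sign_off())"
```

```text
the job is handed in; nothing more can be done
None
```

I hung the loose arm in the upper two slots of the empty upright, pressed it to its hard stop level with the other arm, released it and handed the job in; a lift of about 18 N met firm resistance, so the catch appears to have snapped out, but I had no direct reading of it.

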